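Wedge a slide pack fast in its jig

TASK

Take the orange wedge and slip its thin end into the tapered slot of the jig, between the blue rail and the dark jaw beside the red slide pack, lying flat on the plate. Then tap or push its head further in, letting go between taps, until it clamps the pack against the side stop and locks tight: a fresh push of about 12 N no longer moves it; do not drive it harder than 20 N, or the glass slides crack. Leave it wedged, and leave the dish, cup and marker where they are.

Things in the scene. Friction and masses are not known exactly. Their poses are not given: they have to be found in the camera images.
- wedge_head (a point): Centre of the head of the orange plastic wedge, half-way up (15 mm above its underside). Head: 24 mm along x, 28 mm across y, 30 mm high, flat sides; take it across y. x points to the thin end, z up. The wedge lies flat on the worktop, its taper in the horizontal plane. Fingers that drag the head sideways while pushing can make it seem tight when it is not.
- wedge_tip (a point): Middle of the wedge's thin end, half-way up the blade (10 mm above its underside), at (+152, +9.8, -5) mm from wedge_head; same axes.
- slot_mouth (a point): Middle of the slot's mouth, on the jig's plate (its top 8 mm above the worktop). x points into the slot, the driving direction. +y side: fixed straight blue rail along x, 22 mm high, 114 mm long, its face 6.25 mm from here; before it a flared lead-in 20 mm long. -y side: the jaw plate, whose face closes in at the wedge's taper. Slot 12.5 mm wide at the mouth; 110 mm of bare plate before it.
- slide_pack: Red pack of glass slides, 94 mm along the slot (own y), 66 mm across (own x), 22 mm high, 250 g; origin in the middle of its underside. Loose on the plate between the jaw and a fixed blue side stop with a stiff black rubber pad (35 N per mm). The stop's setting varies by 5.5 mm, so the wedge binds at depths that differ by some 40 mm.
- jaw: Dark steel jaw, 88 mm along the slot, 8 mm thick at the mouth and 20 mm at its end, 20 mm high, with a small flare at the mouth; guided on the jig, it slides only across the slot, away from the rail (0.5 N). The wedge pushes it against the pack, and the pack against the stop's pad: 3 to 9 mm of free travel. Origin as built under the slot's mouth, on the worktop (moves with the jaw).
- wedge: The whole orange wedge, about 100 g (balance point 28 mm from the head's centre); origin under the head's centre. Blade from the head along +x: 140 mm long, 20 mm high, 24.6 mm thick at the head, 5 mm at the thin end (taper 0.14), slippery. Its straight +y face goes along the rail, 12.3 mm from the head's centre line. It binds with the thin end 70 to 120 mm past the mouth; before, it slides with 1 to 4 N; then 1 to 2 N more per mm.
- dish_centre (a point): Small round dish, red filling, 59 mm wide, 16 mm high; centre. Leave it alone.
- cup_centre (a point): Sample cup with red lid, 60 mm wide, 62 mm high; centre. Leave it alone.
- marker_centre (a point): White and red marker pen lying down, 135 mm long (its y), 12 mm wide, 14 mm high; centre. Leave it alone.
There are look-alikes about, which are no part of the job. Leave any grey look-alike of the slide_pack alone.

How it is judged:
On the way, in this order (a step that is already met when the one before it is completed fails the run):
1. the wedge's thin end is in the slot, at least 20 mm past the mouth (x of wedge_tip in the frame of slot_mouth between 0.02 and 0.14 m and y of wedge_tip in the frame of slot_mouth between -0.02 and 0.012 m and z of wedge_tip in the frame of slot_mouth below 0.016 m and angle between the x axis of wedge_tip and the x axis of slot_mouth, either way round below 0.15 rad), for 0.2 s.
2. the wedge is driven in until it clamps the pack against the side stop (all of step 1 and contact force between jaw and slide_pack above 10 N), for 0.2 s.
At the end, for the whole second after the job is handed in: The wedge lies flat in the slot (thin end 20 to 140 mm beyond the mouth, within 0.15 rad of the slot's direction), at rest, and clamps the pack against the side stop with more than 10 N; the pack stands flat on the plate (all of step 2 and linear speed of wedge below 0.01 m/s and z of slide_pack in the frame of slot_mouth below 0.004 m); the robot touches nothing.
It fails at once if the wedge is forced: it makes the jaw press on the slide pack with more than 50 N (contact force between jaw and slide_pack above 50 N).
It fails at once if the dish, the cup or the marker is moved by more than 30 mm (distance of any of dish_centre, cup_centre, marker_centre from where it was at the start of the episode above 0.03 m).
It also fails if it takes over 67 s, if anything falls off the work surface, if the arm or the gripper's body presses on something with over 40 N, if the wrist force passes 120 N, or if a joint passes its speed limit or range.

ROBOT

A 6-joint arm with a two-finger parallel gripper is mounted at the origin on a cart in front of the work surface, level with it; the furniture and walls round the work are solid. World frame = base frame: x ahead of the robot, y to its left, z up, the work surface at z = 0. Lengths are in m, angles in rad, forces in N, time in s.
With the tool pointing down it reaches from about 0.4 to 0.825 m from the base axis. Payload 7 kg.
Tool frame: the origin (TCP) lies between the finger pads; the fingertips stand 25 mm ahead of it and the grasp point (between the pads) lies 6 mm ahead of it; z points along the fingers, y is the line along which they close (so a half turn about z gives the same grasp; the last joint's range is limited). The gripper opens to 85 mm and grips with 20 to 120 N. Pads are 22 mm wide; open, the fingers measure 114 mm over their backs; the gripper's body (76 mm by 85 mm) begins 54 mm behind the grasp point. The pads swing forward as they close: fully open they stand 13 mm farther back than shut.
Start: joints at [-0.861, 0.359, 0.012, 0, -1.224, -0.288], TCP at [0.276, -0.616, 0.224] pointing down, gripper open.
Joint ranges: [-3.07, 3.07], [-1.43, 2.12], [-1.02, 1.25], [-3.03, 1.67], [-3.05, -0], [-3.03, 3.03]. Speed limits (rad/s): [2.39, 2.39, 3.01, 3.14, 3.14, 3.14].

INTERFACE

Orientations are given as a 3x3 rotation matrix whose columns are the frame's x, y, z axes.
In Python, from station import robot, cams gives the robot as it stands. Calls block until the motion is done:
- robot.goto(position, orientation): joint-space move of the TCP to a pose.
- robot.servo_line(position, v=0.15, attitude=None): straight line of the TCP; attitude=None keeps the orientation; v is the mean speed in m/s.
- robot.move_j(angles): joint-space move.
- robot.grip(opening, strength=None): finger opening in m; strength is the grip in N (None keeps the last); returns when the fingers have stopped.
- robot.hold(seconds).
- robot.ik(position, orientation): joint angles nearest the present ones, or None.
- robot.observe(): the state.
- cams.grab_frame(name): name is "scene" or "top" or "wrist"; returns (picture, depth): 480x640x3 uint8, red, green, blue; 480x640 float32, m along the optical axis (not along the pixel's ray), 0 where there is no reading.
- cams.get_calibration(name): a dict with "intrinsics" (3x3 intrinsics, pixels), "origin" and "rotation" of the camera in the world. Camera axes: x right, y up, looking along -z (the intrinsics and any distortion apply to the point x, -y, -z); pixel columns grow to the right and rows downward; lengths in m; the calibration is good to about 2 mm. The wrist camera is an equidistant fisheye: a pixel r from the principal point sees the ray r / f radians off the axis. A picture is of the moment at which its call begins: read the wrist's pose just before it. get_calibration takes no time and is no camera call; for the wrist camera it gives the pose at the moment of the call.
A pose or a line that the arm cannot do raises robot.PlanningError and nothing moves.
- robot.job_done(): hands the job in; it is judged then, once.
The state is a dict: "time_s": time; "joints": joint angles; "joint_velocities": joint speeds; "joint_efforts": joint torques, N m; "tcp_pos": TCP position; "ee_rot": TCP orientation; "ft_force": force on the tool from outside, world axes, zero at the start; "torque": the same for the moment, N m; "grip_width": finger opening in m; "grasp_force": force on a finger pad.
Only numpy, scipy, OpenCV 4.12 (cv2) and the standard library are available. Lean on these libraries where they do the work, as an engineer would, in place of code of your own. Each camera call takes 0.05 s, during which the arm holds its last target. There are 200 camera calls.

## Working session

There is one attempt and no reset: what is moved stays moved. The work goes in short steps, each a Python script; the robot and the scene stay as the last script left them, time stands still between calls to the robot, and variables do not carry over. Pictures are saved under pics/ and viewed, at most 10 in all, crops included, and the job is handed in when it is done.

```bash
ls; mkdir -p pics; python3 - <<'E'
from station import robot, cams
import cv2,numpy as np
for n in("top","scene"):
    p,d=cams.grab_frame(n); cv2.imwrite(f"pics/{n}0.png",p[:,:,::-1]); np.savez(f"{n}0.npz",p=p,d=d)
    print(n,cams.get_calibration(n))
o=robot.observe();print(o)
E
```

```text
pics
top {'intrinsics': array([[535.87436717,   0.        , 317.41292725],
       [  0.        , 535.87436717, 242.89419787],
       [  0.        ,   0.        ,   1.        ]]), 'origin': array([ 0.41124793, -0.00893054,  1.34438981]), 'rotation': array([[ 0.0261774 ,  0.98829583, -0.15028671],
       [-0.99945246,  0.02891798,  0.01607895],
       [ 0.02023674,  0.14978352,  0.9885117 ]])}
scene {'intrinsics': array([[573.65270238,   0.        , 316.38293929],
       [  0.        , 573.65270238, 239.03895687],
       [  0.        ,   0.        ,   1.        ]]), 'origin': array([-0.26765694,  0.59564699,  0.54728283]), 'rotation': array([[-0.60454337,  0.31797564, -0.73035526],
       [-0.79633644, -0.26355714,  0.54441337],
       [-0.01938016,  0.91073   ,  0.41254731]])}
{'time_s': 0.1, 'joints': array([-8.60904159e-01,  3.59345690e-01,  1.11356089e-02, -2.95926375e-04,
       -1.22412350e+00, -2.88093475e-01]), 'joint_velocities': array([-0.00146779, -0.00178811,  0.00245303,  0.00193027,  0.0004099 ,
        0.00058592]), 'joint_efforts': array([-2.43447968e-03, -5.84764445e+01,  2.94109261e+01,  6.95457548e+00,
       -3.12696917e-03,  3.29756190e-06]), 'tcp_pos': array([ 0.27612174, -0.61543891,  0.22263352]), 'ee_rot': array([[-9.12395208e-01, -4.09309613e-01, -7.90813939e-04],
       [-4.09310341e-01,  9.12394229e-01,  1.34729156e-03],
       [ 1.70074686e-04,  1.55295069e-03, -9.99998780e-01]]), 'ft_force': array([-0.22101567,  0.0245469 ,  0.04592322]), 'torque': array([-0.02512592, -0.0025799 ,  0.0190349 ]), 'grasp_force': 0.0, 'grip_width': 0.08519662620924244}
```

View pics/top0.png

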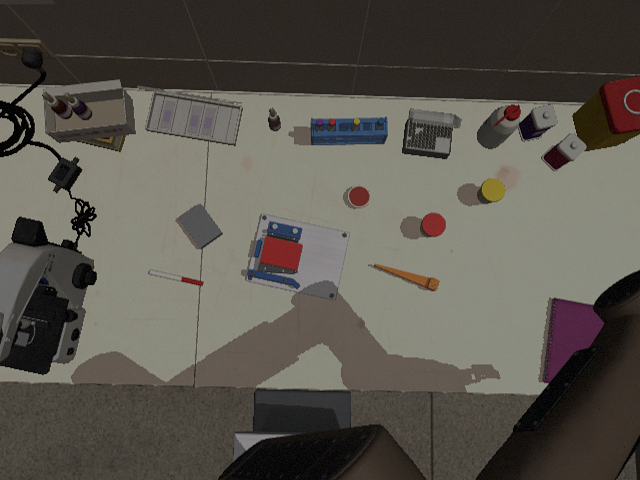

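View pics/scene0.png

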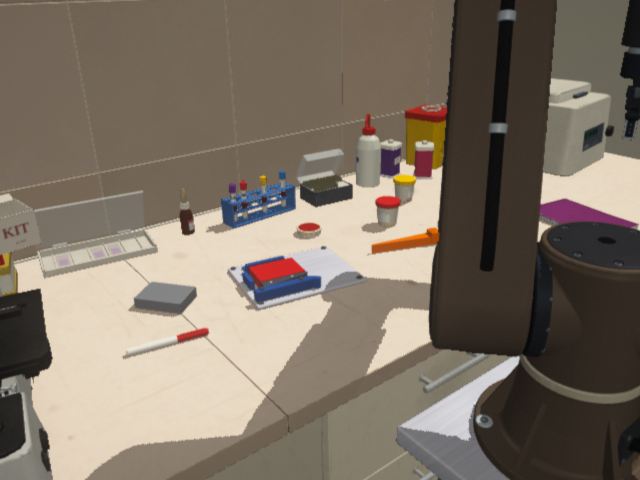

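The top view shows the wedge with its head at about (430,283) and tip at (370,265). The jig's rail runs (300,288) to (250,275), with the mouth on the right. The dish is at (358,197), the cup at (433,225) and the marker at (175,278).

```bash
cat > h.py <<'E'
from station import robot, cams
import cv2,numpy as np
np.set_printoptions(precision=4,suppress=True)
def world(c,d):
    v,u=np.mgrid[0:480,0:640]; K=c["intrinsics"]
    P=np.stack([(u-K[0,2])/K[0,0]*d,-(v-K[1,2])/K[1,1]*d,-d],-1)
    return P@c["rotation"].T+c["origin"]
def hsv(p): return cv2.cvtColor(p,cv2.COLOR_RGB2HSV)
def down(a): # tool x axis at world yaw a, z down
    c,s=np.cos(a),np.sin(a); return np.array([[c,s,0],[s,-c,0],[0,0,-1.]])
E
python3 - <<'E'
from h import *
z=np.load("top0.npz");p,d=z["p"],z["d"];W=world(cams.get_calibration("top"),d);H=hsv(p)
def rect(m,name):
    xy=W[m][:,:2].astype(np.float32); r=cv2.minAreaRect(xy)
    print(name,m.sum(),"c",r[0],"size",r[1],"box",cv2.boxPoints(r).tolist(),"zmax",np.percentile(W[m][:,2],[5,50,95]))
U=np.zeros((480,640),bool)
def box(u0,u1,v0,v1):
    m=U.copy();m[v0:v1,u0:u1]=1;return m
h,s,v=H[...,0],H[...,1],H[...,2]
o=(h>5)&(h<22)&(s>150)&(v>80)&box(360,445,255,300); rect(o,"wedge")
t=o&(W[...,2]>0.025);rect(t,"head")
xs=W[o];
b=(h>100)&(h<125)&(s>120)&(v>40)
rect(b&box(240,305,264,295),"rail"); rect(b&box(262,305,218,240),"stop")
r=((h<8)|(h>172))&(s>150)&(v>80); rect(r&box(255,310,232,275),"pack"); rect(r&box(345,372,185,210),"dish"); rect(r&box(415,450,210,240),"cup"); rect(r&box(140,206,262,290),"marker")
pl=(W[...,2]>.004)&(W[...,2]<.013)&box(235,360,205,310); rect(pl,"plate")
print("table z",np.median(W[300:320,400:440,2]))
c=cv2.resize(p[205:310,235:450],None,fx=3.7,fy=3.7,interpolation=cv2.INTER_CUBIC);cv2.imwrite("pics/c1.png",c[:,:,::-1])
E
```

```text
wedge 408 c (0.5060348510742188, -0.1586586833000183) size (0.0966733917593956, 0.34097883105278015) box [[0.4112479090690613, -0.00893055647611618], [0.5081329345703125, -0.3358553647994995], [0.6008217930793762, -0.30838680267333984], [0.503936767578125, 0.01853799819946289]] zmax [0.0126 0.0203 0.0325]
head 95 c (0.48394739627838135, -0.16520436108112335) size (0.05059945583343506, 0.34097883105278015) box [[0.4112479090690613, -0.00893055833876133], [0.5081329941749573, -0.3358553946018219], [0.5566468834877014, -0.3214781582355499], [0.4597617983818054, 0.005446672439575195]] zmax [0.0256 0.0301 0.035 ]
rail 266 c (0.49552714824676514, 0.047001659870147705) size (0.1926165670156479, 0.06184213608503342) box [[0.41124793887138367, -0.008930541574954987], [0.4595588147640228, -0.047537632286548615], [0.5798063278198242, 0.1029338613152504], [0.5314954519271851, 0.14154094457626343]] zmax [0.0251 0.0297 0.0344]
stop 252 c (0.5504627823829651, 0.01128195971250534) size (0.27037790417671204, 0.07780130207538605) box [[0.41124796867370605, -0.008930549025535583], [0.443281888961792, -
[... 1007 characters left out ...]
0605, -0.00893053412437439]] zmax [0.0576 0.0618 0.066 ]
marker 82 c (0.5094000697135925, 0.2792541980743408) size (0.05287959799170494, 0.009474645368754864) box [[0.4995787441730499, 0.2542532980442047], [0.508870005607605, 0.2523985803127289], [0.5192214250564575, 0.30425509810447693], [0.5099301338195801, 0.30610981583595276]] zmax [0.0073 0.0112 0.0168]
plate 4229 c (0.5791621208190918, 0.019637882709503174) size (0.2641964852809906, 0.31606319546699524) box [[0.4422779977321625, 0.17354263365268707], [0.45197412371635437, -0.1423717886209488], [0.7160462141036987, -0.13426686823368073], [0.7063500881195068, 0.18164755403995514]] zmax [0.0044 0.0078 0.0119]
table z 7.018933185554133e-06
```

View pics/c1.png

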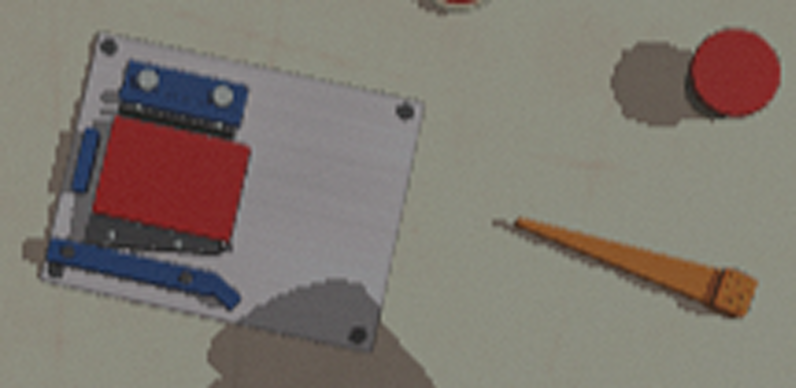

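The crop shows the wedge's head-top centre at about (735,293) and tip at (518,222). The rail's inner corner at the mouth is about (212,272), and its far inner end about (55,240). I'll move above both places for close wrist views.

```bash
cat >> h.py <<'E'
def pin(c,uv,z):
    K=c["intrinsics"]; r=c["rotation"]@np.array([(uv[0]-K[0,2])/K[0,0],-(uv[1]-K[1,2])/K[1,1],-1]); o=c["origin"]
    return o+r*(z-o[2])/r[2]
def fish(c,uv,z):
    K=c["intrinsics"]; x,y=(uv[0]-K[0,2])/K[0,0],(uv[1]-K[1,2])/K[1,1]; t=np.hypot(x,y)+1e-12
    r=c["rotation"]@np.array([np.sin(t)*x/t,-np.sin(t)*y/t,-np.cos(t)]); o=c["origin"]
    return o+r*(z-o[2])/r[2]
E
python3 - <<'E'
from h import *
import pickle
c=cams.get_calibration("top")
f=lambda u,v,z:pin(c,(u/3.7+235,v/3.7+205),z)
hd=f(735,293,.03);tp=f(518,222,.02);m=f(212,272,.03);e=f(55,240,.03)
print(hd,tp,m,e)
yaw=lambda a,b:np.arctan2(*(b-a)[1::-1])
wy=yaw(hd,tp)+np.arctan(9.8/152)*-1; sy=yaw(m,e); print("yaws",wy,sy,np.linalg.norm((tp-hd)[:2]))
for n,P,a in(("jig",m,sy),("wedge",hd,wy)):
    P=P.copy();P[2]=.2
    if n=="wedge": P[:2]+=.05*np.array([np.cos(a),np.sin(a)])
    for k in(0,np.pi):
        print(n,k,robot.ik(P,down(a+k)))
    R=min((down(a),down(a+np.pi)),key=lambda R:abs(robot.ik(P,R)[5]))
    robot.goto(P,R); cc=cams.get_calibration("wrist");p,d=cams.grab_frame("wrist")
    cv2.imwrite(f"pics/w_{n}.png",p[:,:,::-1]);pickle.dump((cc,p,d),open(f"w_{n}.pkl","wb"));print(cc,robot.observe()["time_s"],robot.observe()["ft_force"])
E
```

```text
[ 0.5166 -0.3193  0.03  ] [ 0.5611 -0.1753  0.02  ] [0.5209 0.029  0.03  ] [0.5392 0.1338 0.03  ]
yaws 1.2064249947682248 1.397425597312183 0.15072013998938041
jig 0 [ 0.4321  0.1238 -0.3577  0.     -1.0893  2.5361]
jig 3.141592653589793 [ 0.4321  0.1238 -0.3577  0.     -1.0893 -0.6055]
{'intrinsics': array([[371.6483,   0.    , 311.0589],
       [  0.    , 371.6483, 240.0367],
       [  0.    ,   0.    ,   1.    ]]), 'origin': array([ 0.5067, -0.0522,  0.3511]), 'rotation': array([[-0.9848, -0.1648, -0.0556],
       [ 0.174 , -0.9347, -0.3101],
       [-0.0009, -0.315 ,  0.9491]])} 2.6 [0.3447 0.1412 0.4739]
wedge 0 [-0.1462  0.2525 -0.1941  0.     -1.1242  2.9234]
wedge 3.141592653589793 [-0.1462  0.2525 -0.1941  0.     -1.1242 -0.2182]
{'intrinsics': array([[371.6483,   0.    , 311.0589],
       [  0.    , 371.6483, 240.0367],
       [  0.    ,   0.    ,   1.    ]]), 'origin': array([ 0.5054, -0.3486,  0.3511]), 'rotation': array([[-0.9344, -0.3379, -0.1132],
       [ 0.3563, -0.8867, -0.2945],
       [-0.0008, -0.3154,  0.9489]])} 3.8083 [ 0.1586  0.6495 -0.614 ]
```

View pics/w_jig.png

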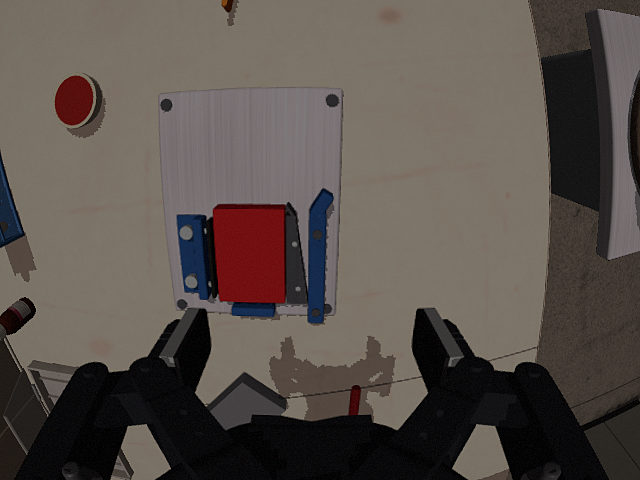

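View pics/w_wedge.png

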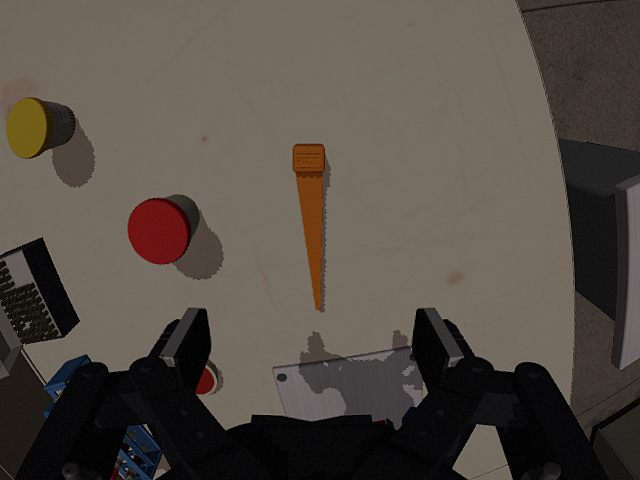

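The jig view shows the rail's inner face along column ~308, from the mouth bend at row ~212 to row ~320, with the pack at (250,255). In the wedge view the head top is at (309,158) and the tip at (320,310).

```bash
python3 - <<'E'
from h import *
import pickle
c,p,d=pickle.load(open("w_jig.pkl","rb"));H=hsv(p);h,s,v=[H[...,i].astype(int) for i in range(3)]
b=(h>100)&(h<128)&(s>110)&(v>35)
E=[]
for r in range(186,326,3):
    u=np.where(b[r,295:340])[0]+295
    if len(u): E.append((r,u[0],u[-1]))
print(E)
rows=[(r,l-.5) for r,l,_ in E if 222<r<305]
X=np.array([fish(c,(l,r),.03)[:2] for r,l in rows]); 
vx,vy,x0,y0=cv2.fitLine(X.astype(np.float32),cv2.DIST_HUBER,0,.001,.001).ravel(); a=np.arctan2(vy,vx); 
if a<0:a+=np.pi
x=np.array([np.cos(a),np.sin(a)]);y=np.array([-x[1],x[0]])
off=np.array([x0,y0])@y
print("slot yaw",a,"res",np.std(X@y))
for r,l,_ in E: 
    q=fish(c,(l-.5,r),.03)[:2]; print(r,q@x,(q@y-off)*1000,end="; ")
ends=[fish(c,(308,E[-1][0]),.03)[:2]@x]
print("\nfar end along",ends, "off",off)
# wedge
c,p,d=pickle.load(open("w_wedge.pkl","rb"));H=hsv(p);h,s,v=[H[...,i].astype(int) for i in range(3)]
o=(h>5)&(h<22)&(s>150)&(v>70); o[:130]=0;o[320:]=0;o[:,:280]=0;o[:,340:]=0
R=[(r,*(np.where(o[r])[0][[0,-1]])) for r in range(130,320) if o[r].any()]
print(R[::4])
X=np.array([fish(c,(k+.5,r),.02)[:2] for r,_,k in R if 190<r<300])
vx,vy,x0,y0=cv2.fitLine(X.astype(np.float32),cv2.DIST_HUBER,0,.001,.001).ravel();wa=np.arctan2(vy,vx); wa+=np.pi*(wa<0)
wx=np.array([np.cos(wa),np.sin(wa)]);wyv=np.array([-wx[1],wx[0]])
L=np.mean([fish(c,(k-.5,r),.03)[:2]@wyv for r,k,_ in R if 148<r<164]);Rr=np.mean([fish(c,(k+.5,r),.03)[:2]@wyv for r,_,k in R if 148<r<164])
print("wedge yaw",wa,"head width",Rr-L,"centre lateral",(L+Rr)/2,"via face",np.array([x0,y0])@wyv-.0123)
t=fish(c,(320,R[-1][0]),.02)[:2]@wx; bk=fish(c,(309,R[0][0]-.5),.03)[:2]@wx
print("tip along",t,"-> head",t-.152,"back+12:",bk+.012)
hc=(t-.152+bk+.012)/2*wx+(L+Rr)/2*wyv; print("head",hc)
E
```

```text
[(189, np.int64(322), np.int64(322)), (192, np.int64(320), np.int64(326)), (195, np.int64(320), np.int64(330)), (198, np.int64(316), np.int64(332)), (201, np.int64(316), np.int64(331)), (204, np.int64(314), np.int64(329)), (207, np.int64(312), np.int64(327)), (210, np.int64(310), np.int64(325)), (213, np.int64(310), np.int64(325)), (216, np.int64(310), np.int64(325)), (219, np.int64(310), np.int64(325)), (222, np.int64(309), np.int64(325)), (225, np.int64(309), np.int64(325)), (228, np.int64(309), np.int64(325)), (231, np.int64(309), np.int64(325)), (234, np.int64(309), np.int64(325)), (237, np.int64(309), np.int64(325)), (240, np.int64(309), np.int64(325)), (243, np.int64(309), np.int64(325)), (246, np.int64(309), np.int64(324)), (249, np.int64(309), np.int64(324)), (252, np.int64(309), np.int64(324)), (255, np.int64(309), np.int64(324)), (258, np.int64(309), np.int64(324)), (261, np.int64(309), np.int64(324)), (264, np.int64(309), np.int64(324)), (267, np.int64(309), np.int64(324)), (270, np.int64(309), np.int64(324)), (273, np.int64(309), np.int64(324)), (276, np.int64(309), np.in
[... 3772 characters left out ...]
09), np.int64(321)), (264, np.int64(309), np.int64(321)), (268, np.int64(310), np.int64(320)), (272, np.int64(311), np.int64(320)), (276, np.int64(311), np.int64(320)), (280, np.int64(312), np.int64(320)), (284, np.int64(312), np.int64(320)), (288, np.int64(313), np.int64(320)), (292, np.int64(314), np.int64(320)), (296, np.int64(314), np.int64(320)), (300, np.int64(315), np.int64(320)), (304, np.int64(315), np.int64(320)), (308, np.int64(316), np.int64(320))]
wedge yaw 1.204708218574524 head width 0.026691226321206796 centre lateral -0.5995715647598903 via face -0.5995544811790477
tip along 0.03913157299071754 -> head -0.11286842700928246 back+12: -0.11285730670964306
head [ 0.5194 -0.32  ]
```

Both fits agree with themselves to under 1 mm. Next: grasp, carry and lower in front of the mouth.

```bash
cat >> h.py <<'E'
sa=1.3858; sx=np.array([np.cos(sa),np.sin(sa),0]); sy=np.array([-sx[1],sx[0],0]); mouth=.1205*sx-.51539*sy
RS=down(sa+np.pi)
def S(x,y,z): return mouth+x*sx+y*sy+np.array([0,0,z])  # slot coords, z above worktop
def st(tag=""):
    o=robot.observe(); q=o["tcp_pos"]-mouth; f=o["ft_force"]
    print(tag,"t%.2f"%o["time_s"],"slot xyz mm",np.array([q@sx,q@sy,q[2]])*1e3,"F",np.array([f@sx,f@sy,f[2]]),"grip",o["grip_width"],o["grasp_force"]); return o
E
python3 - <<'E'
from h import *
wa=1.2047; RW=down(wa+np.pi); hd=np.array([.5194,-.3200,0])
print("mouth",mouth)
robot.servo_line(hd+[0,0,.10],v=.2,attitude=RW)
robot.servo_line(hd+[0,0,.028],v=.1); st("down")
robot.grip(.02,30); st("grip")
robot.servo_line(hd+[0,0,.10],v=.15); st("lift")
hx=-.035-.152; hy=.00625-.0018-.0123
robot.servo_line(S(hx,hy,.10),v=.2,attitude=RS)
robot.servo_line(S(hx,hy,.038),v=.1); st("pre")
p,d=cams.grab_frame("wrist");cv2.imwrite("pics/pre_w.png",p[:,:,::-1])
t,d=cams.grab_frame("top");c=cv2.resize(t[205:325,235:450],None,fx=3.7,fy=3.7,interpolation=cv2.INTER_CUBIC);cv2.imwrite("pics/pre_t.png",c[:,:,::-1])
E
```

```text
mouth [0.5288 0.0236 0.    ]
down t5.38 slot xyz mm [-339.5526  -54.577    28.6618] F [ 0.6107 -0.3295  0.3782] grip 0.08532228184526827 0.0
grip t6.02 slot xyz mm [-339.4916  -53.9886   28.0109] F [-0.2941  0.2478 -0.3878] grip 0.020014215422967 0.0
lift t6.65 slot xyz mm [-339.3489  -53.5289   99.4721] F [ 0.5555 -0.0382 -0.658 ] grip 0.019821079226355568 0.0
pre t8.37 slot xyz mm [-187.211    -8.2336   38.2845] F [-0.5487  0.0973 -0.0027] grip 0.020215623612733356 0.0
```

View pics/pre_w.png

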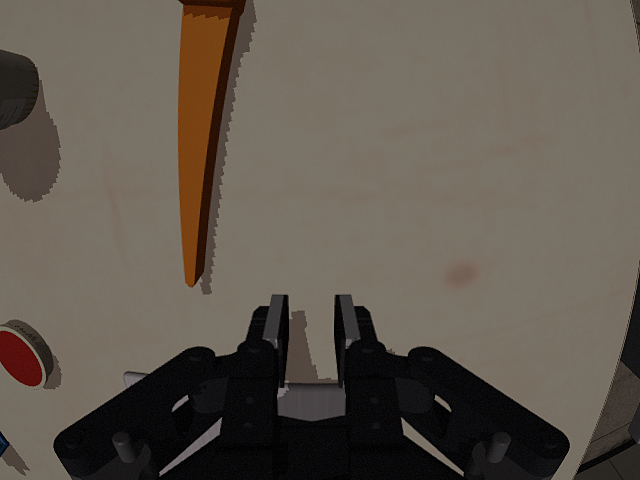

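The grasp missed: the gripper shut to 20 mm with no force, and the wedge still lies with its tip at (190,285) and head at (212,5). I'll move back and work out where it is.

```bash
cat >> h.py <<'E'
def wedge_fit(c,p,fn=fish,zo=0):
    "head centre (world xy) and yaw from a picture: orange blob, principal outline"
    H=hsv(p);h,s,v=[H[...,i].astype(int) for i in range(3)]
    o=((h>5)&(h<22)&(s>150)&(v>60)).astype(np.uint8)
    n,l,stt,_=cv2.connectedComponentsWithStats(o,connectivity=8); k=1+np.argmax(stt[1:,4]); vv,uu=np.where(l==k)
    X=np.array([fn(c,q,.022+zo)[:2] for q in zip(uu,vv)]); r=cv2.minAreaRect(X.astype(np.float32))
    return X,r
E
python3 - <<'E'
from h import *
c=cams.get_calibration("wrist");p=cv2.imread("pics/pre_w.png")[:,:,::-1].copy()
for uv,z in(((190,285),.02),((182,2),.03),((243,5),.03)): print(fish(c,uv,z))
robot.grip(.085)
robot.servo_line(S(-.187,-.008,.2),v=.2)
hd=np.array([.5194,-.32,.2])
robot.servo_line(hd,v=.25,attitude=down(1.2047+np.pi))
c=cams.get_calibration("wrist");p,d=cams.grab_frame("wrist");cv2.imwrite("pics/re_w.png",p[:,:,::-1])
X,r=wedge_fit(c,p);print(r,len(X))
print(c["origin"],d[240,320])
tc=cams.get_calibration("top");t,d=cams.grab_frame("top");X,r=wedge_fit(tc,t,pin);print("top",r,len(X))
t0=np.load("top0.npz")["p"];X,r=wedge_fit(tc,t0,pin);print("top0",r,len(X)); st()
E
```

```text
[ 0.565  -0.1741  0.02  ]
[ 0.5329 -0.3092  0.03  ]
[ 0.5065 -0.2994  0.03  ]
((0.5435935258865356, -0.25585857033729553), (0.16357816755771637, 0.027166584506630898), 69.5480728149414) 2766
[ 0.4897 -0.3966  0.3498] 0.34527147
top ((0.5210433006286621, -0.3083351254463196), (0.04523221775889397, 0.02909943275153637), 71.2681655883789) 188
top0 ((0.5421617031097412, -0.2543201446533203), (0.16168971359729767, 0.027493078261613846), 69.63153839111328) 410
 t10.96 slot xyz mm [-338.7741  -53.6565  199.5933] F [0.4664 0.2215 0.2387] grip 0.08492427373845643 0.0
```

View pics/re_w.png

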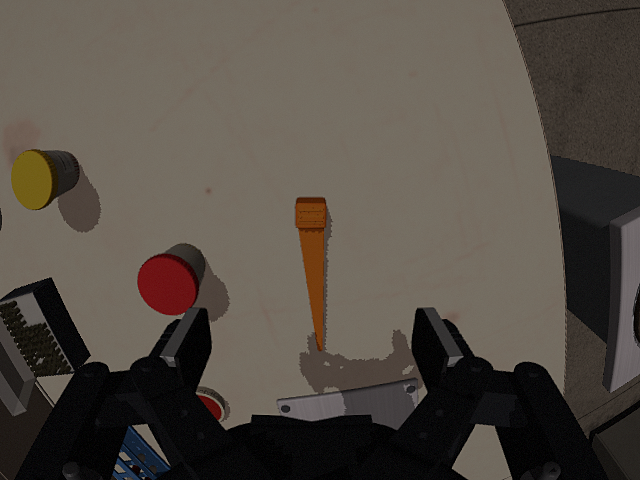

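The wedge hasn't moved (head at (311,213)) and the geometry agrees, so the miss is odd. I'll repeat the grasp in stages and look at it while closing.

```bash
python3 - <<'E'
from h import *
hd=np.array([.5197,-.3205,0])
robot.servo_line(hd+[0,0,.028],v=.15); st("down")
a,d=cams.grab_frame("wrist")
robot.grip(.034,30); st("34")
b,d=cams.grab_frame("wrist")
robot.grip(0,30); st("0"); robot.hold(.3); st("0")
e,d=cams.grab_frame("wrist")
m=np.hstack([cv2.resize(x[120:400,190:430],(266,310)) for x in(a,b,e)]);cv2.imwrite("pics/stage.png",m[:,:,::-1])
E
```

```text
down t12.26 slot xyz mm [-339.9687  -55.0964   28.9203] F [-0.5213 -0.1604 -0.6802] grip 0.08549661563779892 0.0
34 t12.86 slot xyz mm [-339.9538  -54.4101   28.0483] F [-0.9304 -0.598   0.4745] grip 0.034041227235697594 0.0
0 t13.33 slot xyz mm [-339.9309  -54.3877   27.9807] F [-0.9337 -1.1856  2.128 ] grip -0.00016645300962734786 0.0
0 t13.63 slot xyz mm [-339.9576  -54.3824   27.9901] F [-0.0711 -0.0487 -0.1384] grip 0.00046037836767689387 0.0
```

View pics/stage.png

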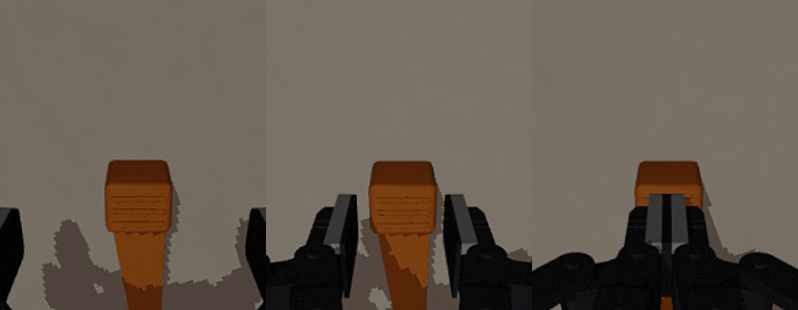

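The pads close above the head, so the fingertips are higher than the figures suggest. I'll check with the depth image.

```bash
python3 - <<'E'
from h import *
c=cams.get_calibration("wrist");p,d=cams.grab_frame("wrist")
print(c["origin"],c["rotation"]); K=c["intrinsics"]
for u,v in((305,296),(312,298),(300,310),(325,310),(312,330),(312,286),(312,270),(200,300),(450,200)):
    x,y=(u-K[0,2])/K[0,0],(v-K[1,2])/K[1,1];t=np.hypot(x,y);dd=np.median(d[v-1:v+2,u-1:u+2])
    r=np.array([np.tan(t)*x/t,-np.tan(t)*y/t,-1])*dd; print(u,v,p[v,u],dd,c["origin"]+c["rotation"]@r)
st()
E
```

```text
[ 0.4904 -0.397   0.1791] [[-0.9336 -0.3399 -0.1137]
 [ 0.3584 -0.8861 -0.294 ]
 [-0.0008 -0.3153  0.949 ]]
305 296 [55 55 56] 0.15161975 [ 0.5178 -0.333   0.0424]
312 298 [8 8 6] 0.15032703 [ 0.5152 -0.3318  0.0439]
300 310 [54 54 52] 0.14111936 [ 0.5196 -0.3332  0.0536]
325 310 [55 53 50] 0.14100449 [ 0.5106 -0.3298  0.0537]
312 330 [8 8 9] 0.12782006 [ 0.5154 -0.3314  0.0677]
312 286 [92 42 14] 0.16552565 [ 0.5158 -0.33    0.0285]
312 270 [75 33  6] 0.18145104 [ 0.5156 -0.3305  0.0115]
200 300 [120 112 100] 0.19890769 [ 0.5821 -0.3311  0.0009]
450 200 [120 114 101] 0.1813312 [ 0.4374 -0.3364  0.0004]
 t13.73 slot xyz mm [-339.9306  -54.3689   28.0075] F [-0.502  -0.5522 -0.1509] grip 2.6376206484584006e-06 0.0
```

Depth shows the shut fingertips at z≈0.041 with the TCP at 0.028. They therefore sit about 13 mm behind the TCP rather than 25 mm ahead. I'll use this measured offset and descend with a force check.

```bash
python3 - <<'E'
from h import *
hd=np.array([.5197,-.3205,0])
robot.servo_line(hd+[0,0,.05],v=.15); robot.grip(.06)
for z in(.015,.003,-.004,-.009):
    robot.servo_line(hd+[0,0,z],v=.06); o=st("z%.3f"%z)
    if abs(o["ft_force"][2])>6: break
else:
    robot.grip(0,30); o=st("grip")
    if o["grip_width"]>.015:
        robot.servo_line(hd+[0,0,.02],v=.1); st("lift")
p,d=cams.grab_frame("wrist");cv2.imwrite("pics/g2.png",p[::1,:,::-1])
E
```

```text
z0.015 t15.37 slot xyz mm [-340.0058  -54.5351   14.9359] F [ 0.0882 -0.03    0.0614] grip 0.06003556085276082 0.0
z0.003 t15.72 slot xyz mm [-339.9095  -53.9829    2.504 ] F [0.334  0.2743 0.0991] grip 0.05992254514821572 0.0
z-0.004 t15.98 slot xyz mm [-339.9227  -54.0636   -4.471 ] F [-0.8275 -0.4208  0.3971] grip 0.06020387055638223 0.0
z-0.009 t16.23 slot xyz mm [-339.8987  -54.1373   -9.3612] F [ 0.588   0.6692 -0.5136] grip 0.059842910451311584 0.0
grip t16.62 slot xyz mm [-340.1763  -55.1782   -7.9212] F [-0.254  -0.0111  5.0235] grip 0.027269050142233752 34.51054878300056
lift t17.06 slot xyz mm [-339.8386  -54.4777   20.1936] F [-0.0849  1.1266 -1.6588] grip 0.027780891572432433 30.737972259521484
```

Gripped: width 27.8 mm at 30 N, weight about 1.6 N. Now carry, lower and insert with force monitoring.

```bash
python3 - <<'E'
from h import *
hd=np.array([.5197,-.3205,0]); hy=.00625-.0018-.0123
robot.servo_line(hd+[0,0,.06],v=.15)
robot.servo_line(S(-.182,hy,.06),v=.2,attitude=RS)
robot.servo_line(S(-.182,hy,.0015),v=.1); st("pre")
for tip in(-.015,0,.015,.03,.04):
    robot.servo_line(S(tip-.152,hy,.0015),v=.06); o=st("tip %.3f"%tip); f=o["ft_force"]
    if abs(f@sx)>6 or np.linalg.norm(f)>9: print("STOP");break
t,d=cams.grab_frame("top");w,d=cams.grab_frame("wrist")
c=cv2.resize(t[205:325,235:400],None,fx=3,fy=3,interpolation=cv2.INTER_CUBIC)
cv2.imwrite("pics/ins.png",np.hstack([c,cv2.resize(w[:,160:460],(225,360))])[:,:,::-1])
E
```

```text
pre t19.23 slot xyz mm [-182.2357   -8.1867    1.7063] F [-0.1459  0.1191 -1.4491] grip 0.027723480512091253 30.209739804267883
tip -0.015 t19.63 slot xyz mm [-166.3484   -8.0401    1.8412] F [ 0.4016  0.8243 -0.3879] grip 0.02757491685918086 30.212979912757874
tip 0.000 t20.03 slot xyz mm [-151.5668   -7.8987    1.514 ] F [ 0.2943  1.0988 -1.751 ] grip 0.027339104197951596 30.213046073913574
tip 0.015 t20.43 slot xyz mm [-136.5896   -7.8645    1.5062] F [ 0.0296 -0.1153 -1.6791] grip 0.028004827188276002 30.2127206325531
tip 0.030 t20.83 slot xyz mm [-121.5755   -7.8689    1.5129] F [-0.2089 -0.356  -1.2837] grip 0.02731614745534958 30.212384462356567
tip 0.040 t21.15 slot xyz mm [-111.6254   -7.9091    1.521 ] F [ 0.1833  0.028  -0.8861] grip 0.02779342573969624 30.211005806922913
```

View pics/ins.png

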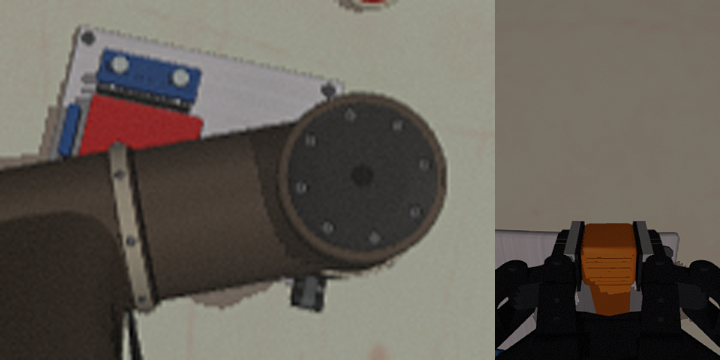

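The insertion went freely: no drag, and the tip should be ~40 mm in. Now release, go behind the head, and push with shut fingers.

```bash
cat >> h.py <<'E'
def force(n=4):
    F=[]
    for _ in range(n): robot.hold(.03); F.append(robot.observe()["ft_force"])
    F=np.mean(F,0); return np.array([F@sx,F@sy,F[2]])
def tx(): return (robot.observe()["tcp_pos"]-mouth)@sx
E
python3 - <<'E'
from h import *
hy=.00625-.0018-.0123
robot.servo_line(S(-.112,hy,.0003),v=.05); st("low")
robot.grip(.06); st("open"); robot.servo_line(S(-.112,hy,.06),v=.2)
t0=robot.observe()["time_s"]
robot.grip(0); robot.servo_line(S(-.16,-.0065,.06),v=.25)
c=cams.get_calibration("wrist");w,d=cams.grab_frame("wrist");cv2.imwrite("pics/rel.png",w[:,:,::-1])
X,r=wedge_fit(c,w,zo=.008);q=np.column_stack([X,0*X[:,0]])-mouth;print("orange slot x range",(q@sx).min(),(q@sx).max(),"y",np.percentile(q@sy,[1,99]),len(X))
robot.servo_line(S(-.16,-.0065,.001),v=.15);print("F0",force()); 
robot.servo_line(S(-.14,-.0065,.001),v=.05);print(force(),st("near")["time_s"])
E
```

```text
low t21.50 slot xyz mm [-112.1467   -7.7819    0.1976] F [-0.1189  0.187  -0.5711] grip 0.027432801958546808 30.22604763507843
open t21.92 slot xyz mm [-111.9902   -7.9304    0.3667] F [ 0.3685 -0.4649  0.0183] grip 0.05977292817658658 0.0
orange slot x range -0.08445559859698386 -0.0546089709472163 y [-0.0114 -0.002 ] 376
F0 [-0.2253 -0.4162  0.3978]
near t24.72 slot xyz mm [-140.0681   -6.4075    0.9354] F [0.2843 0.1817 0.49  ] grip -0.0001544257034739948 0.0
[-0.041   0.1766 -0.0447] 24.7167
```

View pics/rel.png

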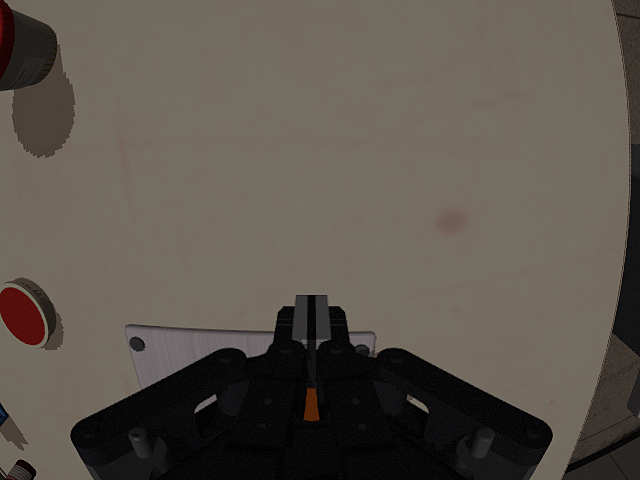

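The wedge stayed put; its blade shows through the gripper at (311,403). Start the drive.

```bash
python3 - <<'E'
from h import *
y,z=-.0065,.001
x=-.140
def go(x,v=.03): robot.servo_line(S(x,y,z),v=v)
while x<-.040:
    x+= .005 if x<-.108 else .002
    go(x); F=force(3); a=tx()
    print("cmd %.3f act %.4f"%(x,a),F,"t%.1f"%robot.observe()["time_s"])
    if -F[0]>7.5 or robot.observe()["time_s"]>48: break
E
```

```text
cmd -0.135 act -0.1350 [-0.1129 -0.0689  0.4446] t25.1
cmd -0.130 act -0.1299 [-0.3144 -0.5522  0.4109] t25.6
cmd -0.125 act -0.1249 [-0.4644  0.3415 -0.1088] t26.0
cmd -0.120 act -0.1199 [-0.8206 -0.164   0.3608] t26.4
cmd -0.115 act -0.1149 [ 0.0803 -0.4187 -0.1973] t26.8
cmd -0.110 act -0.1098 [ 0.1178  0.1704 -0.0445] t27.2
cmd -0.105 act -0.1048 [-0.0601  0.0961 -0.2098] t27.6
cmd -0.103 act -0.1029 [-0.6449  0.2151 -0.3085] t28.0
cmd -0.101 act -0.1010 [-0.1395  0.5215 -0.4907] t28.3
cmd -0.099 act -0.0989 [-0.5388  0.1326  0.3444] t28.7
cmd -0.097 act -0.0969 [-0.6518  0.2811  0.1633] t29.0
cmd -0.095 act -0.0949 [-0.6747  0.9562 -0.0958] t29.4
cmd -0.093 act -0.0929 [-0.4436  0.0741  0.044 ] t29.7
cmd -0.091 act -0.0909 [-0.5119  0.4972 -0.2647] t30.1
cmd -0.089 act -0.0888 [ 0.1058 -0.0697  0.064 ] t30.4
cmd -0.087 act -0.0868 [ 0.2279  0.3102 -0.0869] t30.8
cmd -0.085 act -0.0849 [-0.0206  0.1365 -0.103 ] t31.1
cmd -0.083 act -0.0829 [-0.3328  0.2866  0.1268] t31.5
cmd -0.081 act -0.0809 [-0.1595 -0.0531  0.0913] t31.8
cmd -0.079 act -0.0791 [-2.8752 -1.091  -0.2114] t32.2
cmd -0.077 act -0.0775 [-6.3505 -1.9911 -0.2562] t32.5
cmd -0.075 act -0.0760 [-9.6839 -2.8028  0.2003] t32.9
```

Force began to rise at TCP x = -79 mm (about 1.7 N/mm), which puts the tip near 99 mm. There is some side force, so I'll back off, re-push fresh, and check.

```bash
python3 - <<'E'
from h import *
y,z=-.0065,.001
def go(x,v=.04): robot.servo_line(S(x,y,z),v=v)
go(-.09);print("free",force(4),st()["time_s"])
x=-.0795
while x<-.060:
    x+=.0015; go(x); F=force(3); print("cmd %.4f act %.4f"%(x,tx()),F,"t%.1f"%robot.observe()["time_s"])
    if -F[0]>12: break
go(-.09)
robot.servo_line(S(-.125,y,.16),v=.3)
c=cams.get_calibration("wrist");w,d=cams.grab_frame("wrist");cv2.imwrite("pics/chk.png",w[:,:,::-1])
t,_=cams.grab_frame("top")
import pickle;pickle.dump((c,w,t),open("chk.pkl","wb"));st()
E
```

```text
t33.54 slot xyz mm [-89.8523  -6.5538   1.0148] F [ 0.1416 -0.1146  0.0288] grip 0.00031337625112925983 0.0
free [ 0.128  -0.0841  0.1426] 33.5417
cmd -0.0780 act -0.0779 [ 0.1713 -0.167   0.2035] t34.1
cmd -0.0765 act -0.0766 [0.0085 0.1708 0.2148] t34.4
cmd -0.0750 act -0.0758 [-5.5049 -1.3217 -0.034 ] t34.8
cmd -0.0735 act -0.0751 [-10.4491  -3.4573   0.8206] t35.1
cmd -0.0720 act -0.0742 [-14.4164  -4.6018   0.2101] t35.5
 t36.88 slot xyz mm [-124.9338   -5.7663  159.1234] F [ 0.1042 -0.0844  0.1996] grip 0.0002967723293499622 0.0
```

View pics/chk.png

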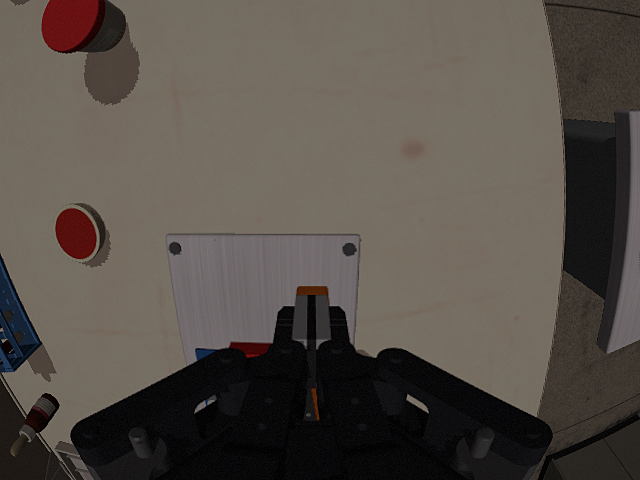

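The wedge is in: the head's back edge is at (313,287), close to the mouth. Now fresh taps to about 14 N until the position at a given force stops changing.

```bash
python3 - <<'E'
from h import *
z=.001
robot.servo_line(S(-.125,-.0065,.06),v=.3); robot.servo_line(S(-.10,-.0065,z),v=.2)
x=-.0765
for tap,y in enumerate((-.0065,-.0055,-.0075)):
    go=lambda x,v=.05: robot.servo_line(S(x,y,z),v=v)
    go(-.084); x0=x
    print("tap",tap)
    while x<-.06:
        go(x,.03); F=force(3); print(" cmd %.4f act %.4f"%(x,tx()),F,"t%.1f"%robot.observe()["time_s"])
        if -F[0]>13: break
        x+=.001 if -F[0]<9 else .0006
    if robot.observe()["time_s"]>53: break
    x-=.003
go(-.084); st("end")
E
```

```text
tap 0
 cmd -0.0765 act -0.0765 [ 0.1982 -0.2232  0.0944] t38.8
 cmd -0.0755 act -0.0755 [-0.1935 -0.0568  0.0813] t39.1
 cmd -0.0745 act -0.0745 [-0.3846 -0.1282 -0.0498] t39.5
 cmd -0.0735 act -0.0743 [-5.4286 -1.86   -0.236 ] t39.9
 cmd -0.0725 act -0.0742 [-11.7363  -3.5624  -0.16  ] t40.2
 cmd -0.0719 act -0.0741 [-14.9532  -5.1386   0.3161] t40.5
tap 1
 cmd -0.0749 act -0.0746 [ 0.495  -0.0887 -0.1916] t41.5
 cmd -0.0739 act -0.0742 [-3.8621 -0.7852  0.327 ] t41.8
 cmd -0.0729 act -0.0741 [-10.0276  -3.4291  -0.4223] t42.2
 cmd -0.0723 act -0.0741 [-13.8556  -4.4116  -0.1623] t42.5
tap 2
 cmd -0.0753 act -0.0752 [0.146  0.2905 0.339 ] t43.5
 cmd -0.0743 act -0.0743 [ 0.0133 -0.1446 -0.0757] t43.8
 cmd -0.0733 act -0.0742 [-5.8081 -1.9566  0.2652] t44.2
 cmd -0.0723 act -0.0740 [-11.3343  -4.1091  -0.3145] t44.5
 cmd -0.0717 act -0.0740 [-15.152   -5.0941   0.2806] t44.9
end t45.27 slot xyz mm [-84.0924  -7.5456   1.0192] F [ 0.2801 -0.1489 -0.5503] grip 0.00014019610408546327 0.0
```

It holds to within 0.1 mm over three taps, but side drag of about 5 N could fake the tightness. One more tap, nulling the side force.

```bash
python3 - <<'E'
from h import *
z=.001; y=-.0065; x=-.0740
for i in range(12):
    robot.servo_line(S(x,y,z),v=.03); F=force(3); o=robot.observe(); q=o["tcp_pos"]-mouth
    print("cmd %.4f %.4f act %.4f %.4f"%(x,y,q@sx,q@sy),F,"t%.1f"%o["time_s"])
    if -F[0]>13.5 and abs(F[1])<1.5: break
    if abs(F[1])>1: y+=np.clip(F[1]/6000,-.0007,.0007)
    if -F[0]<13: x+=.0008 if -F[0]<10 else .0004
    if -F[0]>17: x-=.0006
robot.servo_line(S(-.084,y,z),v=.05); st("end")
E
```

```text
cmd -0.0740 -0.0065 act -0.0740 -0.0066 [-4.6658 -2.4228 -0.02  ] t45.9
cmd -0.0732 -0.0069 act -0.0740 -0.0065 [-9.0045 -2.0022  2.188 ] t46.2
cmd -0.0724 -0.0072 act -0.0739 -0.0065 [-13.0063  -1.994    2.3348] t46.5
cmd -0.0724 -0.0076 act -0.0739 -0.0065 [-11.6752  -1.2335   2.8028] t46.9
cmd -0.0720 -0.0078 act -0.0739 -0.0065 [-13.8562  -1.379    3.4045] t47.2
end t47.64 slot xyz mm [-83.8837  -7.9427   1.0388] F [0.3426 0.4512 1.5741] grip -0.00010498043937935148 0.0
```

Still locked at 13.9 N with hardly any side force. Retreat, check the wedge's pose numerically, and hand in.

```bash
python3 - <<'E'
from h import *
robot.servo_line(S(-.11,-.0065,.02),v=.15); robot.servo_line(S(-.2,-.0065,.2),v=.3)
c=cams.get_calibration("wrist");w,d=cams.grab_frame("wrist")
X,r=wedge_fit(c,w,zo=.008); q=np.column_stack([X,0*X[:,0]])-mouth; a,b=q@sx,q@sy
print("x",a.min(),a.max(),"y",b.min(),b.max(),len(X)); print("expect back -.063, rail side of head y~+.008, -.020")
o=robot.observe(); print(o["time_s"])
if -.08<a.min()<-.045: robot.hold(.3); print(robot.job_done())
E
```

```text
x -0.0012693452427251961 0.0515823784537181 y -0.010772273225397089 0.0020937784405058273 273
expect back -.063, rail side of head y~+.008, -.020
48.875
```

```bash
python3 - <<'E'
from h import *
robot.servo_line(S(-.26,-.0065,.25),v=.3)
c=cams.get_calibration("wrist");w,d=cams.grab_frame("wrist")
H=hsv(w).astype(int);m=(H[...,0]>5)&(H[...,0]<22)&(H[...,1]>150)&(H[...,2]>50)
X=np.array([fish(c,(u,v),.033) for v,u in np.argwhere(m)])-mouth; a,b=X@sx,X@sy
k=(a>-.15)&(a<.15)&(abs(b)<.04); a,b=a[k],b[k]
for lo in np.arange(-.08,.12,.01):
    s=(a>=lo)&(a<lo+.01)
    if s.sum()>3: print("%.2f n%d y %.4f..%.4f"%(lo,s.sum(),b[s].min(),b[s].max()))
print(robot.observe()["time_s"])
if k.sum()>50 and -.08<a.min()<-.045: robot.hold(.3); print(robot.job_done())
E
```

```text
-0.03 n9 y -0.0119..-0.0016
-0.02 n55 y -0.0132..-0.0016
-0.01 n53 y -0.0133..-0.0002
-0.00 n47 y -0.0120..-0.0002
0.01 n55 y -0.0108..0.0012
0.02 n43 y -0.0095..0.0027
0.03 n39 y -0.0082..0.0028
49.3333
```

The visible blade edge lies at y = -12.6 mm at the mouth. That is what a 99 mm deep wedge lying flat along the rail should show, so I'm handing in.

```bash
python3 - <<'E'
from h import *
print(robot.job_done())
E
```

```text
the job is handed in; nothing more can be done
None
```

The wedge is in the slot with its thin end about 99 mm past the mouth. A fresh push of about 14 N no longer moved it and the highest push read was about 15 N; the job was handed in at about 49 s, the verdict was not shown, and I viewed 11 pictures, one over the limit of 10.

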